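# Tip the slotted die out of its rack

## Robot

A 7-joint arm with a two-finger parallel gripper is mounted at the origin on the work surface. World frame = base frame: x ahead of the robot, y to its left, z up, the work surface at z = 0. Lengths are in m, angles in rad, forces in N, time in s.
With the tool pointing down it reaches from about 0.425 to 0.875 m from the base axis. Payload 8.4 kg.
Tool frame: the origin (TCP) lies midway between the tips of the shut fingers; the grasp point (between the pads) lies 19 mm behind it; z points along the fingers, y is the direction in which the jaws open and shut (so a half turn about z gives the same grasp; the last joint's range is limited). The gripper opens to 85 mm and grips with 20 to 120 N. Pads are 22 mm wide; open, the fingers measure 114 mm over their backs; the gripper's body (76 mm by 85 mm) begins 54 mm behind the grasp point. The pads swing forward as they close: fully open they stand 13 mm farther back than shut.
Start: joints at [-1.27, 0.333, 0.04, 1.465, -0.013, 1.343, -0.059], TCP at [0.253, 0.599, 0.197] pointing down, gripper open.
Joint ranges: [-2.58, 2.58], [-0.38, 2.09], [-1.3, 1.39], [0.25, 2.4], [-1.5, 4.64], [0.08, 2.09], [-2.65, 2.65]. Speed limits (rad/s): [2.22, 2.22, 2.79, 2.79, 3.14, 3.14, 3.14].

## Interface

Orientations are given as a unit quaternion [w, x, y, z].
In Python, from plant import robot gives the robot as it stands.
- The arm moves only by the tool step_arm, never from a script. Its argument "increments" is a list of rows, each a list of 3 entries, a list of its own where there are three numbers: the shift along the tool's x, y, z in mm, then the turn about the tool's z in rad, then the finger opening in mm, from 0 to 85.4. A call has exactly 10 rows; each row is the pose to reach, as a shift and turn from the pose commanded when the call began, along the tool's axes at that moment; what a row does not reach only later rows make up. A row lasts 1/12 s, in which the tool goes at most 41.7 mm and 7.16 degrees, less where a joint would pass 70% of its speed; a pose out of reach is approached as far as the arm can. A call with a gripper value outside its range is refused whole. The fingers move at their own pace and stop on an object; "force" is the grip in N (left out, the last holds). Time passes only in rows, so rows that repeat a pose let the fingers close, or fill a call up. It gives the time, the measured TCP pose, the force and the opening at its end, in the units of the state.
- robot.get_obs(): the state, without advancing time (a new reading comes with each control period).
- robot.read_camera(name): name is "side" or "top"; returns the picture (480x640x3 uint8, blue, green, red); there is no depth.
- robot.camera_info(name): a dict with "intrinsics" (3x3 intrinsics, pixels), "R" (3x3) and "t" (3): a world point X has camera coordinates R X + t. Camera axes: x right, y down, z forward; pixel columns grow to the right and rows downward; lengths in m; the calibration is good to about 2 mm. A picture is of the moment at which its call begins. camera_info takes no time and is no camera call.
- robot.hand_in(): hands the job in, once; it reports no verdict.
The state is a dict: "time": time; "joint_positions": joint angles; "qvel": joint speeds; "joint_efforts": joint torques, N m; "tool_pos": TCP position; "eef_rot": TCP orientation; "wrist_force": force on the tool from outside, world axes, zero at the start; "wrist_torque": the same for the moment, N m; "opening": finger opening in m.
Only numpy, scipy, OpenCV 4.12 (cv2) and the standard library are available. Lean on these libraries where they do the work, as an engineer would, in place of code of your own. Each camera call takes 0.05 s, during which the arm holds its last target.

## Task

In the white die rack, find the dough-press die with the single long slot. Press its narrow tongue all the way down so that its square end tips up and stays up, then take it by the raised end and lay it flat in the shallow grey tray, lengthwise along the tray, and let go. Leave the other two dies lying in their seats.

Things in the scene. Friction and masses are not known exactly. Their poses are not given: they have to be found in the camera images.
- slot_die_mid (a point): Steel die to move, 104 x 46 x 6 mm, 0.17 kg, with ONE lengthwise slot 44 x 9 mm. Point: mid length and width, half-way up; x runs to the tongue, z up. Wide square-ended part x -52 to +18 mm; tongue 26 mm wide, round, to x +52. Starts flush with the flat rack top, 46 mm over the table. 3 to 4 N down at x +36 tips its seat; it stops at 24 degrees and stays; the square end is then grasped across the 46 mm width.
- hole_die_mid (a point): Die with two 16 mm round holes; outline, axes and seat as the slotted die. Stays in its seat. The seats pivot crosswise under each die's point, 8 mm below it, on stiff friction hinges; only the tongue end goes down. Fully tipped, the die at x +36 mm is 16 mm lower than at first and at x -36 mm its underside is 8 mm above the rack top. Small pins at the tongue's shoulders stop it sliding.
- comb_die_mid (a point): Die with three crosswise slots, 30 x 8 mm; outline, axes and seat as the slotted die. Stays in its seat. The three dies lie side by side 72 mm apart in any order in the white rack (175 x 265 mm, robot's left), tongues roughly away from the robot, each in a well 51 mm wide and 40 mm deep, reaching 2.5 mm past the square end and 20 mm past the tongue. The top around the square ends is clear.
- tray: Shallow grey rectangular tray, fixed on the table, on the robot's right: 180 mm long (its x), 140 mm wide (its y), walls 4 mm thick and 12 mm high, inner floor 4 mm above its underside. Origin: the centre of its underside, z up.
There are look-alikes about, which are no part of the job. Leave any orange or purple look-alike of the part that bears slot_die_mid alone. What is shaped like the tray but blue is not meant.

How it is judged:
By the outcome, as a careful person would: the job done as asked, in the order asked, and still so for the second after the job is handed in, with the robot touching nothing.
It also fails if it takes over 48 s, if anything falls off the work surface, if the arm or the gripper's body presses on something with over 40 N, if the wrist force passes 120 N, or if a joint passes its speed limit or range.

## Working session

There is one attempt and no reset: what is moved stays moved. The work goes in short steps, Python scripts to look and compute and a tool call to move; the robot and the scene stay as the last step left them, time stands still between calls to the robot, and variables do not carry over. Pictures are saved under pics/ and viewed, and the job is handed in when it is done.

Besides the shell and the picture viewer there is one more tool, called after "Call:" as name(argument=value, ...) on one line, values as JSON. step_arm: Moves the arm, as the interface text tells. Its arguments: {"type":"object","properties":{"increments":{"type":"array","items":{"type":"array"}},"force":{"type":"number"}},"required":["increments"]}

```bash
mkdir -p pics; ls
python3 - <<'E'
from plant import robot
import cv2
for n in("top","side"):
    cv2.imwrite(f"pics/{n}0.png",robot.read_camera(n)); i=robot.camera_info(n); print(n,i)
o=robot.get_obs()
print({k:o[k] for k in("time","tool_pos","eef_rot","wrist_force","opening")})
E
```

```text
pics
top {'intrinsics': array([[559.85867051,   0.        , 314.75231198],
       [  0.        , 559.85867051, 231.00172788],
       [  0.        ,   0.        ,   1.        ]]), 'R': array([[-1.21363313e-02, -9.99921389e-01, -3.15044298e-03],
       [-9.82588766e-01,  1.25100105e-02, -1.85372102e-01],
       [ 1.85396942e-01,  8.45852636e-04, -9.82663350e-01]]), 't': array([0.05847194, 0.42980202, 1.09841056])}
side {'intrinsics': array([[573.20708538,   0.        , 323.64845804],
       [  0.        , 573.20708538, 242.47750925],
       [  0.        ,   0.        ,   1.        ]]), 'R': array([[ 0.7460199 , -0.66585043, -0.00987487],
       [-0.51622768, -0.56888764, -0.64021546],
       [ 0.42067005,  0.48271116, -0.76813192]]), 't': array([-0.29405898,  0.27013973,  1.08249387])}
{'time': 0.1, 'tool_pos': array([0.25287008, 0.59831698, 0.19614504]), 'eef_rot': array([-9.21169929e-05,  1.98599700e-01,  9.80080442e-01, -6.91368710e-04]), 'wrist_force': array([-0.78451986, -0.00583023,  0.93140278]), 'opening': 0.08552701622184011}
```

View pics/top0.png

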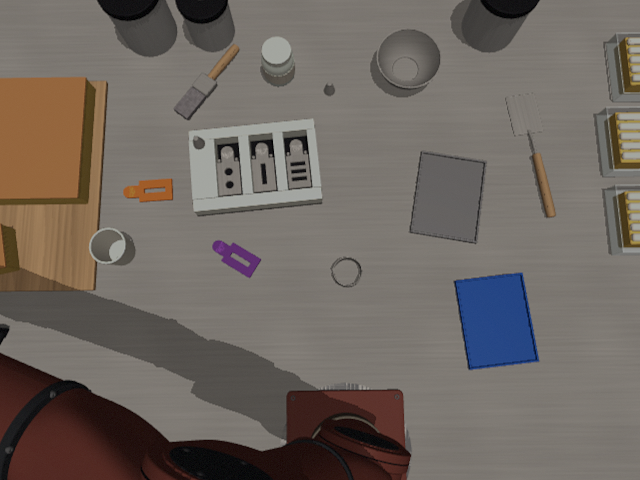

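View pics/side0.png

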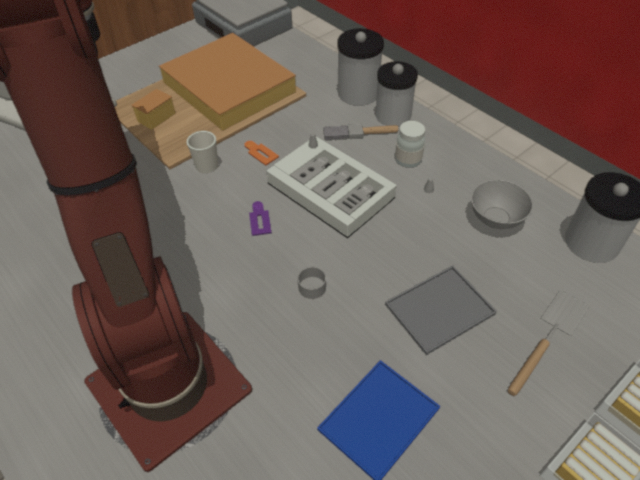

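The top view shows three dies in the white rack: two-hole at (228,168), single slot at (262,168) and comb at (298,162). The orange (150,190) and purple (237,257) look-alikes are outside the rack. The grey tray is at (448,197) and the blue one at (496,320). The middle die fits the description, so I'll enlarge it to confirm.

Run:
```python
import cv2
a=cv2.imread("pics/top0.png")
cv2.imwrite("pics/c1.png",cv2.resize(a[112:222,182:332],None,fx=5.3,fy=5.3,interpolation=cv2.INTER_CUBIC))
cv2.imwrite("pics/c2.png",cv2.resize(a[140:255,395:505],None,fx=5,fy=5,interpolation=cv2.INTER_CUBIC))
b=cv2.imread("pics/side0.png")
cv2.imwrite("pics/c3.png",cv2.resize(b[125:240,260:405],None,fx=5,fy=5,interpolation=cv2.INTER_CUBIC))
```

```text
(no output)
```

View pics/c1.png

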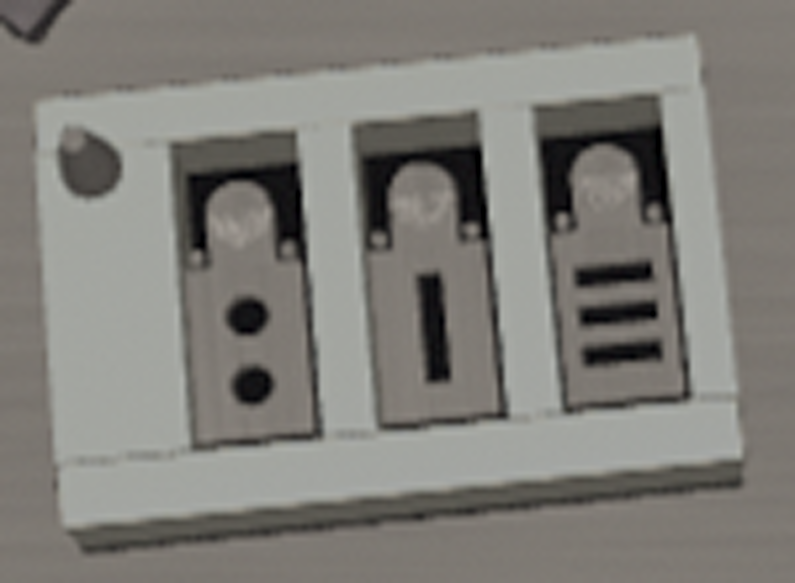

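View pics/c2.png

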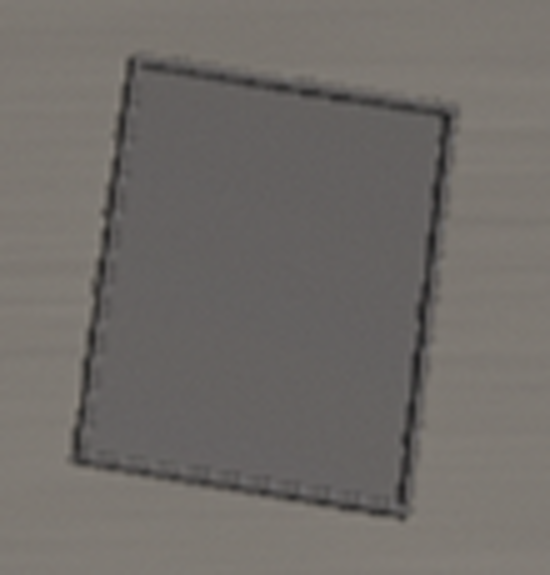

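View pics/c3.png

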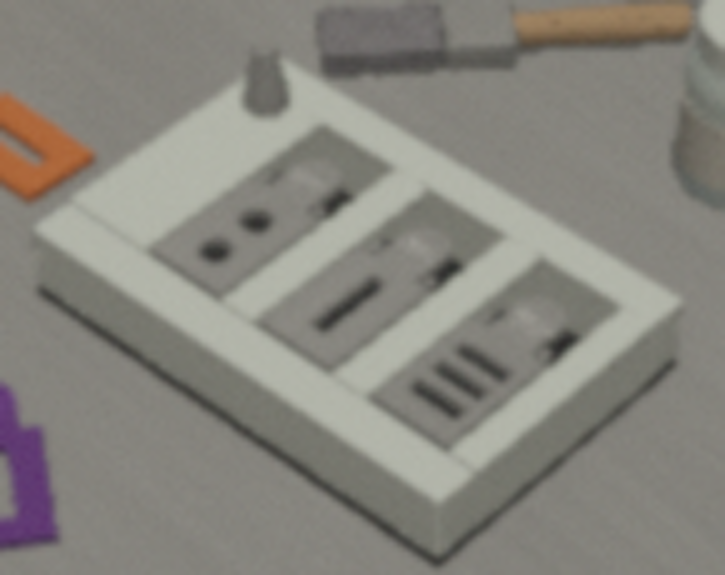

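```bash
cat > h.py <<'E'
import numpy as np, cv2
from plant import robot
from scipy.spatial.transform import Rotation as Ro
def w(n,px,z):
    i=robot.camera_info(n);K,R,t=i["intrinsics"],np.array(i["R"]),np.array(i["t"])
    d=R.T@np.linalg.solve(K,[px[0],px[1],1]);c=-R.T@t
    return c+d*(z-c[2])/d[2]
def proj(n,X):
    i=robot.camera_info(n);p=i["intrinsics"]@(np.array(i["R"])@np.array(X)+i["t"]);return p[:2]/p[2]
def crop(p,x0,y0,f): return ((p[0]+.5)/f-.5+x0,(p[1]+.5)/f-.5+y0)
E
python3 - <<'E'
from h import *
np.set_printoptions(precision=4,suppress=True)
c1=lambda u,v:w("top",crop((u,v),182,112,5.3),.046)
c3=lambda u,v:w("side",crop((u,v),260,125,5),.046)
for nm,l,r,t in(("hole",(194,446),(320,436),(240,180)),("slot",(380,427),(505,413),(420,161)),("comb",(565,411),(689,397),(602,143))):
    L,R,T=c1(*l),c1(*r),c1(*t);E=(L+R)/2;d=T-E
    print(nm,E[:2],T[:2],"len",np.linalg.norm(d),"wid",np.linalg.norm(L-R),"mid",((E+T)/2)[:2],"yaw",np.degrees(np.arctan2(d[1],d[0])))
a,b=c1(430,275),c1(437,382);print("slot ends",a,b,np.linalg.norm(a-b),np.degrees(np.arctan2(*(a-b)[1::-1])))
L,R=c3(262,322),c3(330,370);print("side sq",(L+R)/2,np.linalg.norm(L-R),"tip",c3(430,222), "slot",c3(320,328),c3(378,282))
rc=[c1(*p)for p in((40,100),(695,36),(740,458),(62,525))]
print("rack",rc,[np.linalg.norm(rc[i]-rc[i-1])for i in range(4)], np.degrees(np.arctan2(*(rc[0]-rc[3])[1::-1])),np.degrees(np.arctan2(*(rc[0]-rc[1])[1::-1])))
tc=[w("top",crop(p,395,140,5),.012) for p in((130,57),(455,107),(407,517),(73,463))]
print("tray",tc,[np.linalg.norm(tc[i]-tc[i-1])for i in range(4)],sum(tc)/4,np.degrees(np.arctan2(*(tc[0]-tc[3])[1::-1])),np.degrees(np.arctan2(*(tc[1]-tc[2])[1::-1])))
o=robot.get_obs();print(Ro.from_quat(np.roll(o["eef_rot"],-1)).as_matrix())
E
```

```text
hole [0.5071 0.2257] [0.613  0.2341] len 0.1062024050928935 wid 0.0487955310873452 mid [0.5601 0.2299] yaw 4.52442060019695
slot [0.5146 0.154 ] [0.6199 0.1633] len 0.1057366755303294 wid 0.0486323969250702 mid [0.5672 0.1587] yaw 5.058715723375827
comb [0.52   0.0825] [0.6264 0.0916] len 0.10673591700527488 wid 0.04834276075872777 mid [0.5732 0.0871] yaw 4.8882980560791545
slot ends [0.5731 0.1591 0.046 ] [0.5298 0.1562 0.046 ] 0.043383862532138114 3.8824499739232934
side sq [0.5169 0.154  0.046 ] 0.04502329479093798 tip [0.6209 0.1733 0.046 ] slot [0.5331 0.1552 0.046 ] [0.5741 0.1596 0.046 ]
rack [array([0.6472, 0.3138, 0.046 ]), array([0.6705, 0.0545, 0.046 ]), array([0.4979, 0.0391, 0.046 ]), array([0.4748, 0.3002, 0.046 ])] [np.float64(0.17294019798574617), np.float64(0.2603662144357269), np.float64(0.17324035432306434), np.float64(0.262195740216711)] 4.492454756206023 95.13341354997038
tray [array([ 0.6073, -0.1756,  0.012 ]), array([ 0.5832, -0.3132,  0.012 ]), array([ 0.4062, -0.2811,  0.012 ]), array([ 0.4308, -0.1436,  0.012 ])] [np.float64(0.1794005568568845), np.float64(0.13963009871985807), np.float64(0.17980889639064768), np.float64(0.13970775787469353)] [ 0.5069 -0.2284  0.012 ] -10.299705037424888 -10.27436008554742
[[-0.9211  0.3893 -0.0005]
 [ 0.3893  0.9211 -0.0013]
 [-0.0001 -0.0014 -1.    ]]
```

The enlargement confirms that the middle die is the single-slot one. It measures 105.7 mm long (104 expected), with its mid at about (0.5675, 0.1587) and a yaw of 4.9°. The tray's sides measure 179.6 x 139.7, centred at (0.507, -0.228) with a yaw of -10.3°. Next I'm moving to above the tongue with the fingers shut.

Call:
step_arm(increments=[[[-40,-21,0],-0.05,60],[[-75,-40,0],-0.1,30],[[-110,-59,0],-0.16,0],[[-146,-78,0],-0.22,0],[[-182,-97,0],-0.28,0],[[-218,-116,0],-0.34,0],[[-254,-135,0],-0.4,0],[[-290,-154,0],-0.45,0],[[-326,-173,0],-0.485,0],[[-360,-192,20],-0.485,0]])

```text
time: 0.93
tool_pos: [0.5118, 0.2818, 0.181]
eef_rot: [0.002, -0.043, 0.999, 0.001]
wrist_force: [0.4, 1.7, 0.4]
opening: 0.0003
```

```bash
cat > s.py <<'E'
from h import *
import sys
np.set_printoptions(precision=4,suppress=True)
MID=np.array([.5675,.1587]);YAW=4.9
o=robot.get_obs();R=Ro.from_quat(np.roll(o["eef_rot"],-1)).as_matrix()
print(o["time"],o["tool_pos"],"F",o["wrist_force"],"op",o["opening"],"xang",np.degrees(np.arctan2(R[1,0],R[0,0])),"z",R[:,2])
def to(x,y,z,ang=None):
    print("shift mm",R.T@(np.array([x,y,z])-o["tool_pos"])*1000, "turn", None if ang is None else -np.radians((ang-np.degrees(np.arctan2(R[1,0],R[0,0]))+180)%360-180))
def die(X,z):
    u=np.array([np.cos(np.radians(YAW)),np.sin(np.radians(YAW))]);p=MID+X/1000*u;to(p[0],p[1],z,YAW+180)
E
python3 -c "
from s import *
die(40,.07)"
```

```text
0.9333 [0.5118 0.2818 0.181 ] F [0.4391 1.7192 0.363 ] op 0.00027029435813934926 xang -175.0388913122242 z [ 0.0047  0.0029 -1.    ]
shift mm [ -84.3431 -127.7726  111.046 ] turn 0.0010665478032609171
```

Call:
step_arm(increments=[[[-20,-30,10],0,0],[[-38,-58,20],0,0],[[-56,-86,30],0,0],[[-72,-110,50],0,0],[[-84,-128,70],0,0],[[-84,-128,90],0,0],[[-84,-128,105],0,0],[[-84,-128,115],0,0],[[-84,-128,115],0,0],[[-84,-128,115],0,0]])

```text
time: 1.77
tool_pos: [0.603, 0.1631, 0.0628]
eef_rot: [-0.0, -0.043, 0.999, -0.0]
wrist_force: [-0.2, 0.1, 0.2]
opening: -0.0002
```

```bash
python3 -c "
from s import *
die(40,.05)
a=robot.read_camera('top');cv2.imwrite('pics/c4.png',cv2.resize(a[92:232,182:332],None,fx=4,fy=4,interpolation=cv2.INTER_CUBIC))
a=robot.read_camera('side');cv2.imwrite('pics/c5.png',cv2.resize(a[105:245,260:405],None,fx=4,fy=4,interpolation=cv2.INTER_CUBIC))
"
```

```text
1.7667 [0.603  0.1631 0.0628] F [-0.1549  0.1453  0.2266] op -0.0001910386838987271 xang -175.08874978811392 z [-0.0008 -0.0003 -1.    ]
shift mm [-4.3056 -1.31   12.7682] turn 0.0001963532389600699
```

View pics/c4.png

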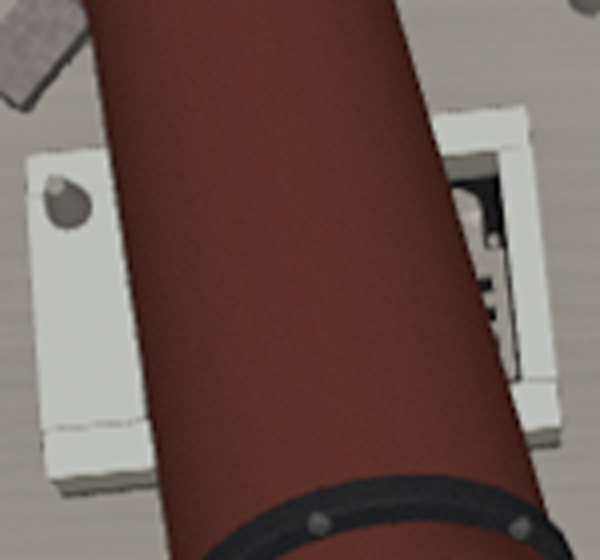

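View pics/c5.png

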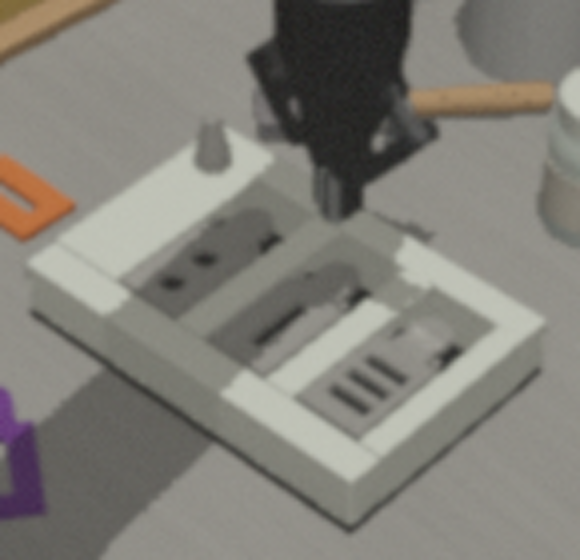

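The side view shows the shut fingertips at crop (340,215), right over the slot die's tongue. Next I'm pressing down gradually and watching the force.

Call:
step_arm(increments=[[[-4,-1,3],0,0],[[-4,-1,6],0,0],[[-4,-1,9],0,0],[[-4,-1,12],0,0],[[-4,-1,14],0,0],[[-4,-1,16],0,0],[[-4,-1,18],0,0],[[-4,-1,20],0,0],[[-4,-1,22],0,0],[[-4,-1,24],0,0]])

```text
time: 2.7
tool_pos: [0.6074, 0.1622, 0.0387]
eef_rot: [0.0, -0.043, 0.999, -0.0]
wrist_force: [-0.3, 0.3, 0.2]
opening: 0.0001
```

```bash
python3 -c "
from s import *
die(40,.034)"
```

```text
2.7 [0.6074 0.1622 0.0387] F [-0.348   0.3469  0.2111] op 5.2440522524082e-05 xang -175.12002981168956 z [ 0. -0. -1.]
shift mm [ 0.0259 -0.0459  4.7227] turn -0.0003495861625379074
```

```bash
python3 -c "
from s import *
a=robot.read_camera('side');cv2.imwrite('pics/c6.png',cv2.resize(a[105:245,260:405],None,fx=5,fy=4.2,interpolation=cv2.INTER_CUBIC))
print(proj('side',o['tool_pos']))
"
```

```text
2.7 [0.6074 0.1622 0.0387] F [-0.348   0.3469  0.2111] op 5.2440522524082e-05 xang -175.12002981168956 z [ 0. -0. -1.]
[344.6065 176.1464]
```

View pics/c6.png

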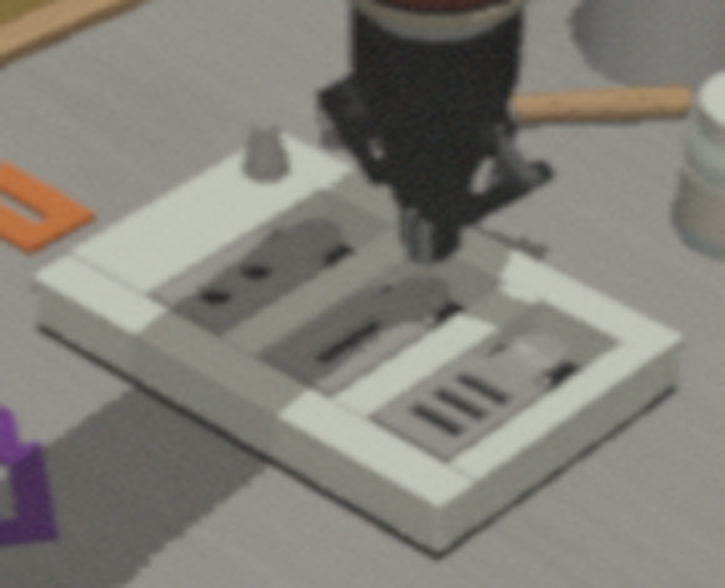

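```bash
python3 -c "
from s import *
a=robot.read_camera('side');b=a[145:200,305:385];b=np.clip(b.astype(float)*2.0,0,255).astype(np.uint8)
cv2.imwrite('pics/c7.png',cv2.resize(b,None,fx=9,fy=9,interpolation=cv2.INTER_CUBIC))
for X in [o['tool_pos'],o['tool_pos']+[0,0,.019],[.6074,.1622,.046],[.6191,.1632,.046],[.6074,.1622,.06]]: print(X,(proj('side',X)-[305,145])*9)
"
```

```text
2.75 [0.6071 0.1621 0.0383] F [-0.8159  0.2798  0.501 ] op -5.567546312020167e-07 xang -175.11958300878428 z [-0.0005 -0.0003 -1.    ]
[0.6071 0.1621 0.0383] [355.9692 282.1365]
[0.6071 0.1621 0.0573] [357.2648 230.0722]
[0.6074, 0.1622, 0.046] [356.93   260.3857]
[0.6191, 0.1632, 0.046] [386.1946 238.1987]
[0.6074, 0.1622, 0.06] [357.8935 221.7983]
```

View pics/c7.png

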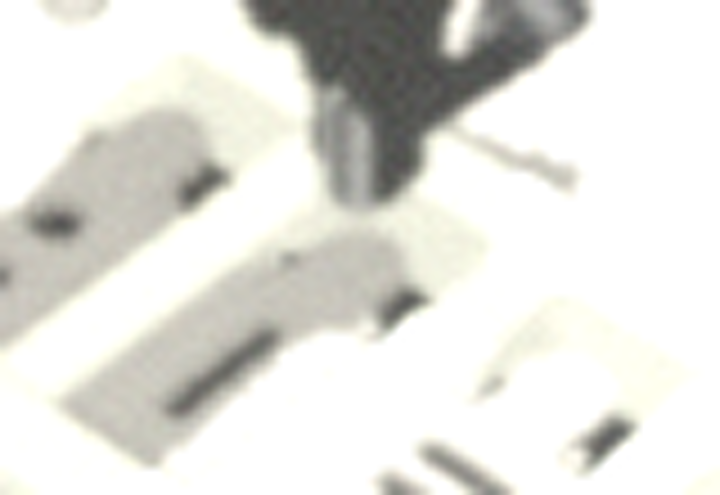

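The fingertip at crop (355,207) looks about 27 mm higher than the reported TCP, and no contact force has been felt, so the die hasn't been touched yet. I'm lowering further in small steps.

Call:
step_arm(increments=[[[0,0,2],0,0],[[0,0,4],0,0],[[0,0,6],0,0],[[0,0,8],0,0],[[0,0,10],0,0],[[0,0,12],0,0],[[0,0,12],0,0],[[0,0,12],0,0],[[0,0,12],0,0],[[0,0,12],0,0]])

```text
time: 3.63
tool_pos: [0.6075, 0.1622, 0.027]
eef_rot: [0.0, -0.043, 0.999, 0.0]
wrist_force: [0.3, 0.3, -0.0]
opening: 0.0001
```

```bash
cat > v.py <<'E'
from s import *
def v(name,x0=305,y0=145,w_=80,h_=55,f=9,g=2.0,cam='side'):
    a=robot.read_camera(cam);b=a[y0:y0+h_,x0:x0+w_];b=np.clip(b.astype(float)*g,0,255).astype(np.uint8)
    cv2.imwrite(f'pics/{name}.png',cv2.resize(b,None,fx=f,fy=f,interpolation=cv2.INTER_CUBIC))
E
python3 -c "
from v import *
v('c8')
for X in [o['tool_pos'],o['tool_pos']+[0,0,.027]]: print(X,(proj('side',X)-[305,145])*9)
"
```

```text
3.6333 [0.6075 0.1622 0.027 ] F [ 0.2843  0.2962 -0.0433] op 0.00014428928876934896 xang -175.1183542785548 z [ 0.0002  0.     -1.    ]
[0.6075 0.1622 0.027 ] [355.8793 311.6913]
[0.6075 0.1622 0.054 ] [357.7155 238.297 ]
```

View pics/c8.png

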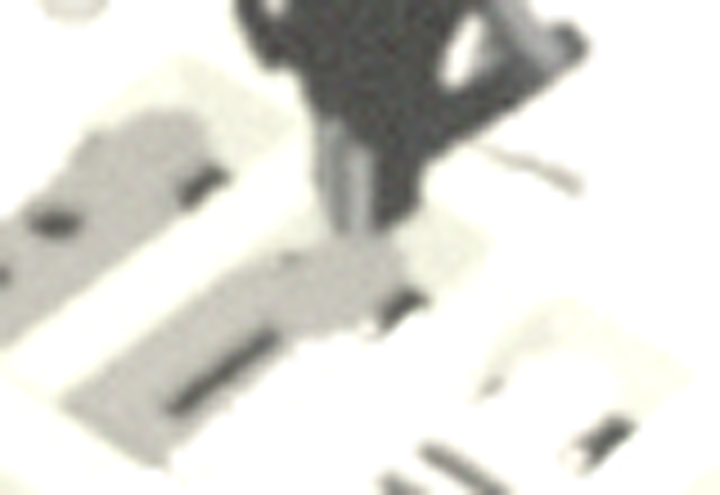

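Call:
step_arm(increments=[[[0,0,2],0,0],[[0,0,4],0,0],[[0,0,5],0,0],[[0,0,6],0,0],[[0,0,7],0,0],[[0,0,8],0,0],[[0,0,9],0,0],[[0,0,10],0,0],[[0,0,10],0,0],[[0,0,10],0,0]])

```text
time: 4.52
tool_pos: [0.6074, 0.1621, 0.0168]
eef_rot: [-0.0, -0.043, 0.999, -0.0]
wrist_force: [0.3, -0.4, 0.2]
opening: 0.0001
```

```bash
python3 -c "
from v import *
v('c9')
"
```

```text
4.5167 [0.6074 0.1621 0.0168] F [ 0.254  -0.4498  0.2029] op 0.00012875136268106967 xang -175.1213019991618 z [-0.     -0.0001 -1.    ]
```

View pics/c9.png

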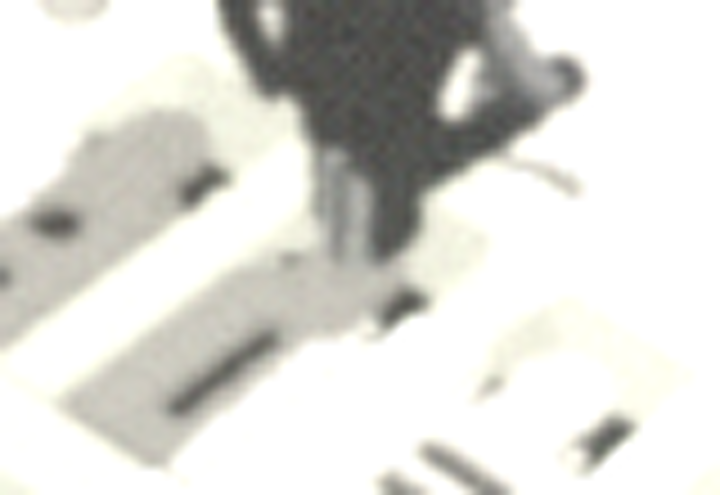

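Call:
step_arm(increments=[[[0,0,1],0,0],[[0,0,2],0,0],[[0,0,3],0,0],[[0,0,4],0,0],[[0,0,5],0,0],[[0,0,6],0,0],[[0,0,7],0,0],[[0,0,8],0,0],[[0,0,8],0,0],[[0,0,8],0,0]])

```text
time: 5.4
tool_pos: [0.6079, 0.1622, 0.0092]
eef_rot: [0.001, -0.043, 0.999, 0.0]
wrist_force: [2.3, 0.8, 3.3]
opening: -0.0002
```

```bash
python3 -c "
from v import *
v('c10')
"
```

```text
5.4 [0.6079 0.1622 0.0092] F [2.349  0.7601 3.3469] op -0.0002399563598291544 xang -175.1224858162565 z [ 0.0011  0.0002 -1.    ]
```

View pics/c10.png

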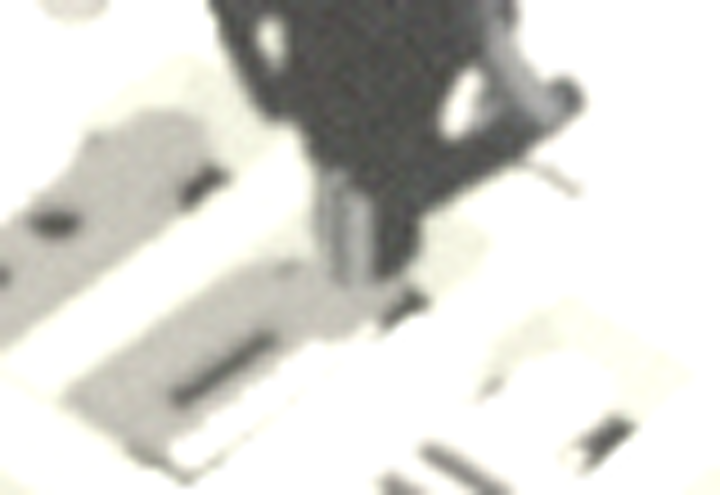

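Contact: Fz is 3.3 N and the square end is starting to lift, with a gap visible at crop (160,465). I'm continuing to the stop.

Call:
step_arm(increments=[[[0,0,1],0,0],[[0,0,1.5],0,0],[[0,0,2],0,0],[[0,0,2.5],0,0],[[0,0,3],0,0],[[0,0,3.5],0,0],[[0,0,4],0,0],[[0,0,4.5],0,0],[[0,0,5],0,0],[[0,0,5],0,0]])

```text
time: 6.28
tool_pos: [0.6073, 0.1622, 0.0037]
eef_rot: [-0.0, -0.043, 0.999, -0.0]
wrist_force: [4.2, 0.5, 4.6]
opening: -0.0001
```

```bash
python3 -c "
from v import *
v('c11')
"
```

```text
6.2833 [0.6073 0.1622 0.0037] F [4.1995 0.5204 4.5577] op -0.00012647041001123574 xang -175.11555293843082 z [-0.0002 -0.0001 -1.    ]
```

View pics/c11.png

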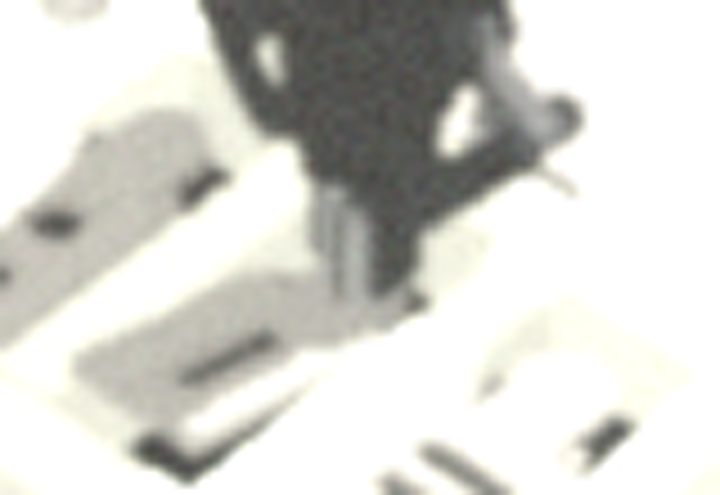

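Call:
step_arm(increments=[[[0,0,0.5],0,0],[[0,0,1],0,0],[[0,0,1.5],0,0],[[0,0,2],0,0],[[0,0,2.5],0,0],[[0,0,3],0,0],[[0,0,3.5],0,0],[[0,0,4],0,0],[[0,0,4],0,0],[[0,0,4],0,0]])

```text
time: 7.17
tool_pos: [0.6072, 0.1622, -0.0002]
eef_rot: [-0.0, -0.043, 0.999, -0.0]
wrist_force: [4.2, 0.9, 2.3]
opening: -0.0002
```

```bash
python3 -c "
from v import *
v('c12')
"
```

```text
7.1667 [ 0.6072  0.1622 -0.0002] F [4.1849 0.8718 2.2776] op -0.0002003590013201529 xang -175.1160459399574 z [-0.0004 -0.0001 -1.    ]
```

View pics/c12.png

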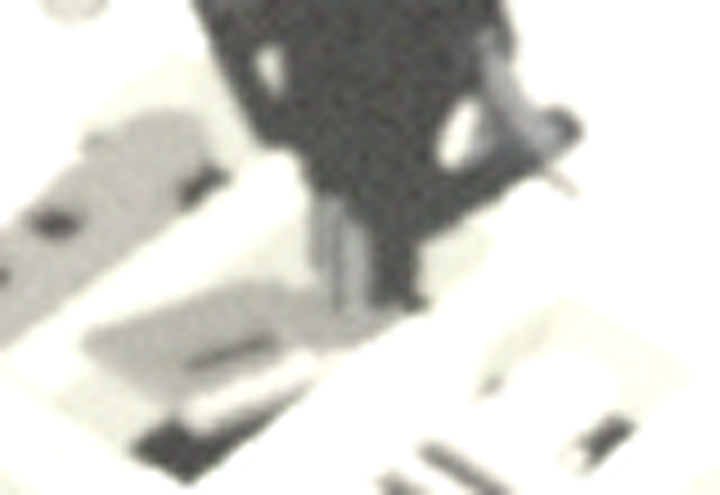

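Call:
step_arm(increments=[[[0,0,0.5],0,0],[[0,0,1],0,0],[[0,0,1.5],0,0],[[0,0,2],0,0],[[0,0,2.5],0,0],[[0,0,3],0,0],[[0,0,3.5],0,0],[[0,0,3.5],0,0],[[0,0,3.5],0,0],[[0,0,3.5],0,0]])

```text
time: 8.05
tool_pos: [0.6077, 0.1623, -0.0022]
eef_rot: [0.0, -0.043, 0.999, 0.0]
wrist_force: [-0.5, -0.2, 15.7]
opening: 0.0
```

```bash
python3 -c "
from v import *
v('c13')
"
```

```text
8.05 [ 0.6077  0.1623 -0.0022] F [-0.4962 -0.2069 15.7046] op 4.076590311427416e-05 xang -175.12750525309966 z [ 0.0007  0.0006 -1.    ]
```

View pics/c13.png

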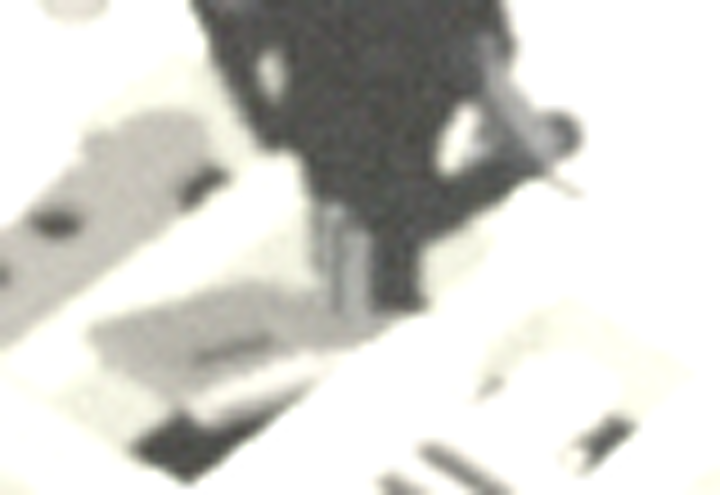

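The stop is reached: Fz jumped to 15.7 N after about 16 mm of drop, which matches x +36. The fingertips are really about 32 mm above the reported TCP. I'm withdrawing upward and opening partway.

Call:
step_arm(increments=[[[0,0,-5],0,0],[[0,0,-15],0,0],[[0,0,-30],0,0],[[0,0,-50],0,0],[[10,0,-70],0,0],[[30,0,-85],0,20],[[50,0,-95],0,40],[[65,0,-95],0,62],[[76,0,-95],0,62],[[76,0,-95],0,62]])

```text
time: 8.93
tool_pos: [0.5287, 0.1555, 0.0913]
eef_rot: [-0.001, -0.043, 0.999, -0.0]
wrist_force: [0.4, -0.6, 0.6]
opening: 0.0602
```

```bash
python3 -c "
from v import *
v('c14',285,115,105,100,7,1.5)
"
```

```text
8.9333 [0.5287 0.1555 0.0913] F [ 0.3953 -0.5881  0.5768] op 0.06023183907135145 xang -175.07827194181084 z [-0.003  -0.0003 -1.    ]
```

View pics/c14.png

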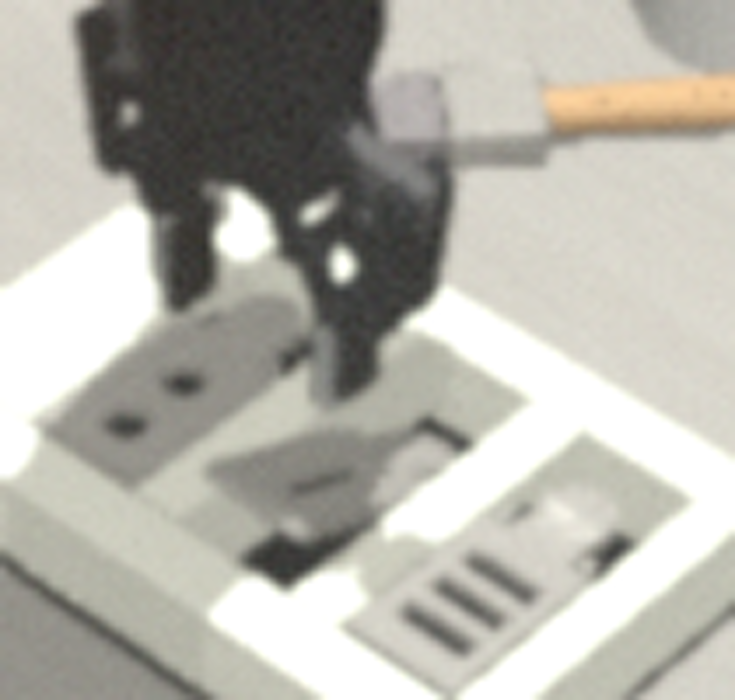

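```bash
python3 -c "
from v import *
u=np.array([np.cos(np.radians(YAW)),np.sin(np.radians(YAW))]);n=np.array([-u[1],u[0]])
P=lambda X,Y,Z:(proj('side',[*(MID+X/1000*u+Y/1000*n),Z/1000])-[285,115])*7
for t in (20,24):
  a=np.radians(t)
  X=-52*np.cos(a)+11*np.sin(a);Z=35+11*np.cos(a)+52*np.sin(a);print(t,X,Z,P(X,23,Z),P(X,-23,Z))
for off in (5,33,37):
  for s in(1,-1): print(off,s,(proj('side',o['tool_pos']+R@[0,s*.037,-off/1000])-[285,115])*7)
die(-36,.02)
"
```

```text
8.9833 [0.5301 0.1556 0.0913] F [0.7685 0.1217 0.1523] op 0.06184319488095509 xang -175.0806921327742 z [-0.0019 -0.0001 -1.    ]
20 -45.101794704284885 63.12166628157976 [196.6048 472.3218] [297.2586 538.9815]
24 -43.03026072358144 66.19930547401023 [200.7017 462.4688] [301.527  529.0468]
5 1 [179.3047 367.5146]
5 -1 [344.3784 474.3866]
33 1 [177.0598 303.5009]
33 -1 [344.8708 410.5218]
37 1 [176.7331 294.1831]
37 -1 [344.9425 401.2212]
shift mm [-1.6765 -0.131  71.3428] turn 0.00033698585462696673
```

The die stays tipped. Its square-end corners at crop (207,468) and (300,530) match the 24° prediction of (201,462) and (302,529). The fingertips straddle it, at (180,310) and (335,405). I'm descending around the raised end, with the tips staying above the rack top.

Call:
step_arm(increments=[[[-1,0,10],0,62],[[-1,0,20],0,62],[[-1,0,30],0,62],[[-1,0,40],0,62],[[-1,0,48],0,62],[[-1,0,56],0,62],[[-1,0,62],0,62],[[-1,0,66],0,62],[[-1,0,70],0,62],[[-1,0,70],0,62]])

```text
time: 9.82
tool_pos: [0.5323, 0.1557, 0.0207]
eef_rot: [-0.0, -0.043, 0.999, -0.0]
wrist_force: [-0.3, 0.9, 0.0]
opening: 0.0622
```

```bash
python3 -c "
from v import *
v('c15',285,115,105,100,7,1.5)
"
```

```text
9.8167 [0.5323 0.1557 0.0207] F [-0.259   0.8994  0.0156] op 0.06223240190747216 xang -175.11852619305418 z [-0.0007 -0.0003 -1.    ]
```

View pics/c15.png

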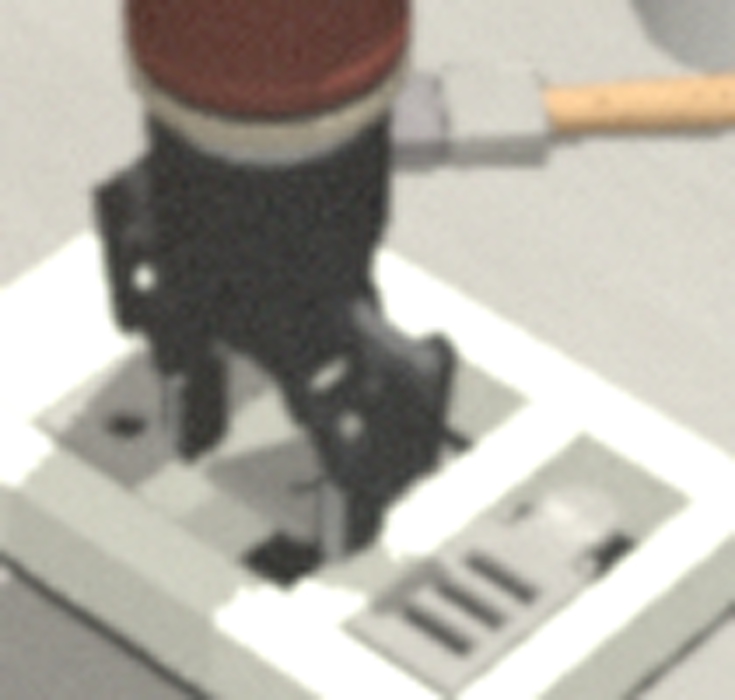

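Call:
step_arm(increments=[[[0,0,1.5],0,62],[[0,0,3],0,62],[[0,0,3],0,54],[[0,0,3],0,48],[[0,0,3],0,43],[[0,0,3],0,40],[[0,0,3],0,40],[[0,0,3],0,40],[[0,0,3],0,40],[[0,0,3],0,40]], force=60)

```text
time: 10.7
tool_pos: [0.5326, 0.156, 0.0187]
eef_rot: [-0.0, -0.043, 0.999, 0.0]
wrist_force: [-3.4, 0.0, 5.3]
opening: 0.0437
```

```bash
python3 -c "
from v import *
v('c16',285,115,105,100,7,1.5)
"
```

```text
10.7 [0.5326 0.156  0.0187] F [-3.4105  0.0454  5.2751] op 0.04374760341007795 xang -175.11261039193326 z [-0.0001  0.0003 -1.    ]
```

View pics/c16.png

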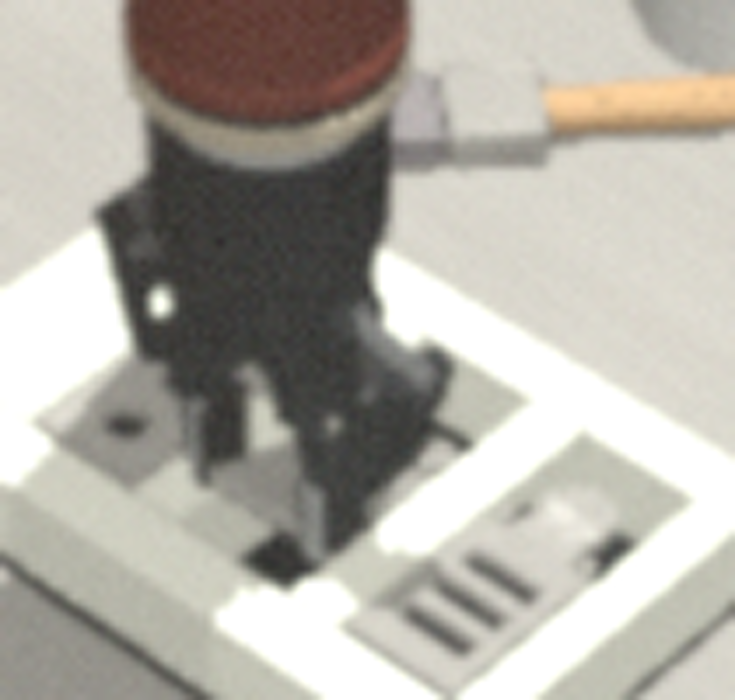

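Call:
step_arm(increments=[[[0,0,0],0,40],[[0,0,-1],0,40],[[0,0,-3],0,40],[[0,0,-6],0,40],[[0,0,-10],0,40],[[0,0,-15],0,40],[[0,0,-20],0,40],[[0,0,-25],0,40],[[0,0,-30],0,40],[[0,0,-30],0,40]], force=60)

```text
time: 11.58
tool_pos: [0.5334, 0.156, 0.0497]
eef_rot: [0.001, -0.043, 0.999, 0.0]
wrist_force: [0.7, 0.8, -1.7]
opening: 0.0439
```

```bash
python3 -c "
from v import *
v('c17',285,105,105,100,7,1.5)
"
```

```text
11.5833 [0.5334 0.156  0.0497] F [ 0.6873  0.7766 -1.6616] op 0.043889707470140545 xang -175.1198862492281 z [ 0.0016  0.0007 -1.    ]
```

View pics/c17.png

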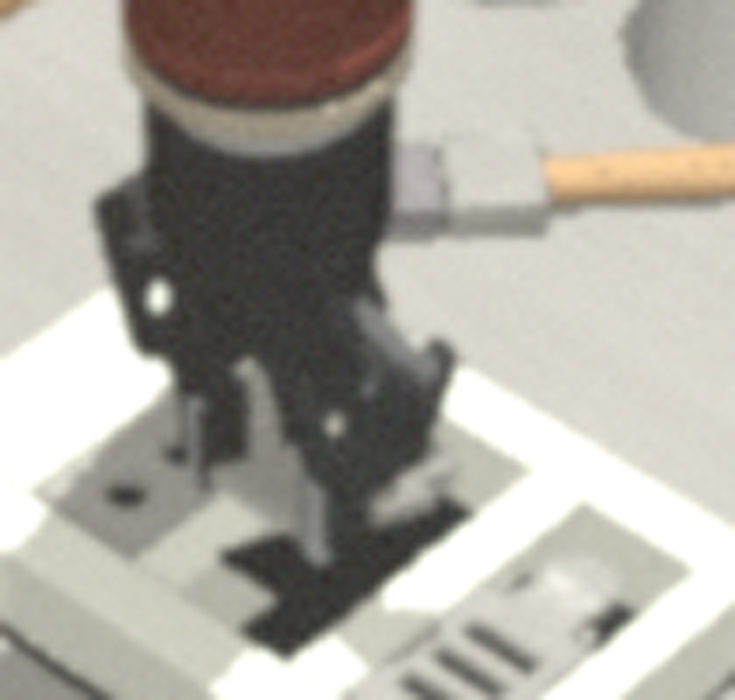

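The die is held: Fz is -1.66 N (0.17 kg) and it's clear of its seat. I'm lifting and carrying it to the tray.

Call:
step_arm(increments=[[[0,0,-20],0,40],[[0,0,-40],0,40],[[0,0,-60],0,40],[[5,-20,-75],0.0,40],[[12,-45,-80],0.03,40],[[20,-75,-80],0.06,40],[[28,-105,-80],0.1,40],[[36,-140,-80],0.13,40],[[45,-175,-80],0.17,40],[[54,-208,-80],0.2,40]])

```text
time: 12.47
tool_pos: [0.4958, -0.0579, 0.1283]
eef_rot: [0.0, 0.059, 0.998, -0.0]
wrist_force: [0.2, 0.4, -2.2]
opening: 0.0436
```

Call:
step_arm(increments=[[[8,-32,0],0.03,40],[[15,-62,0],0.06,40],[[22,-90,0],0.065,40],[[28,-115,0],0.065,40],[[33,-135,0],0.065,40],[[37,-150,0],0.065,40],[[37,-150,0],0.065,40],[[37,-150,0],0.065,40],[[37,-150,0],0.065,40],[[37,-150,0],0.065,40]])

```text
time: 13.3
tool_pos: [0.443, -0.1998, 0.1283]
eef_rot: [-0.0, 0.089, 0.996, 0.0]
wrist_force: [-0.6, 0.4, -1.4]
opening: 0.0437
```

```bash
python3 -c "
from v import *
to(.4695,-.2213,.08,169.7)
v('c18',360,190,160,160,4,1.5)
"
```

```text
13.3 [ 0.443  -0.1998  0.1283] F [-0.5647  0.4485 -1.3804] op 0.04368486080993157 xang 169.78362655563473 z [-0.0001  0.0002 -1.    ]
shift mm [-29.9396 -16.4486  48.2782] turn 0.0014595587379283787
```

View pics/c18.png

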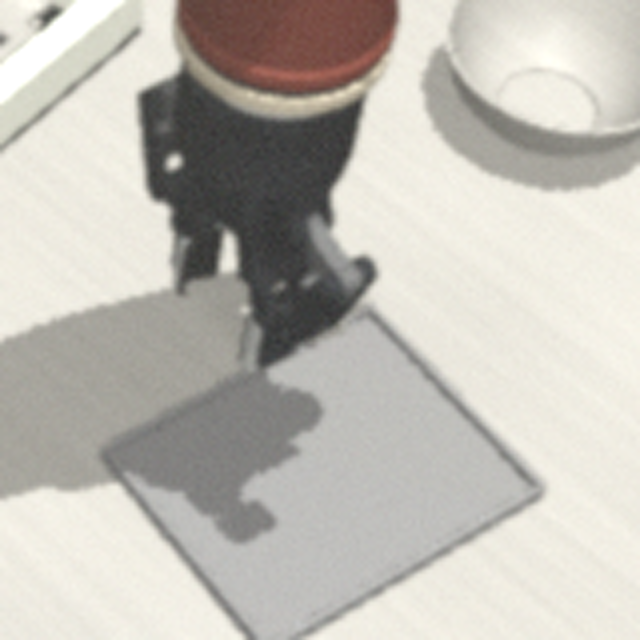

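Call:
step_arm(increments=[[[-8,-4,10],0,40],[[-15,-8,20],0,40],[[-22,-12,30],0,40],[[-30,-16,40],0,40],[[-30,-16,55],0,40],[[-30,-16,70],0,40],[[-30,-16,85],0,40],[[-30,-16,95],0,40],[[-30,-16,100],0,40],[[-30,-16,100],0,40]])

```text
time: 14.18
tool_pos: [0.4687, -0.2214, 0.0275]
eef_rot: [-0.001, 0.089, 0.996, 0.0]
wrist_force: [0.0, 0.5, -1.7]
opening: 0.0434
```

```bash
python3 -c "
from v import *
to(.4695,-.2213,.01,169.7)
v('c19',360,220,140,130,5,1.5)
"
```

```text
14.1833 [ 0.4687 -0.2214  0.0275] F [ 0.0192  0.5103 -1.727 ] op 0.04341644629971597 xang 169.7369766367528 z [-0.0018  0.0002 -1.    ]
shift mm [-0.7668  0.192  17.4759] turn 0.000645364057650257
```

View pics/c19.png

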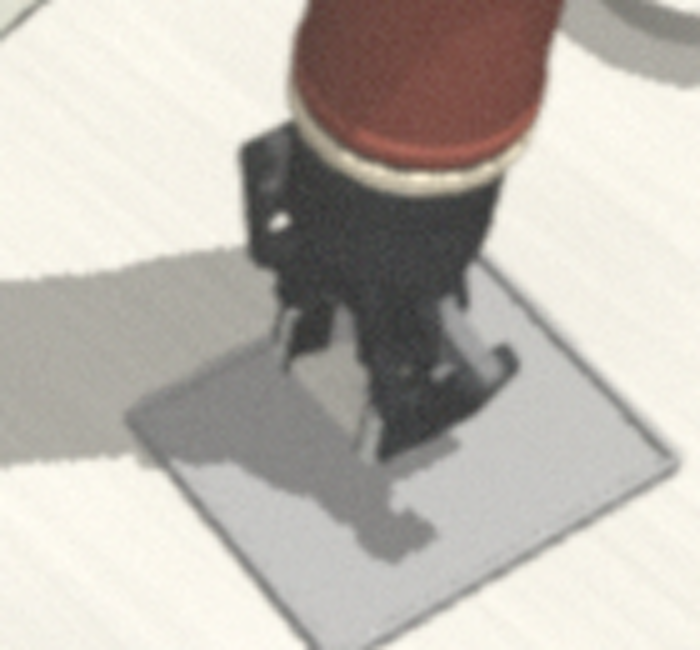

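Call:
step_arm(increments=[[[0,0,4],0,40],[[0,0,8],0,40],[[0,0,12],0,40],[[0,0,16],0,40],[[0,0,20],0,40],[[0,0,23],0,40],[[0,0,26],0,40],[[0,0,29],0,40],[[0,0,32],0,40],[[0,0,32],0,40]], force=25)

```text
time: 15.07
tool_pos: [0.4695, -0.2222, -0.0038]
eef_rot: [0.0, 0.09, 0.996, -0.0]
wrist_force: [-0.6, 0.8, 3.1]
opening: 0.0436
```

```bash
python3 -c "
from v import *
v('c20',360,220,140,130,5,1.5)
"
```

```text
15.0667 [ 0.4695 -0.2222 -0.0038] F [-0.6459  0.8339  3.1167] op 0.04358491511182243 xang 169.68512834272434 z [ 0.0005 -0.0003 -1.    ]
```

View pics/c20.png

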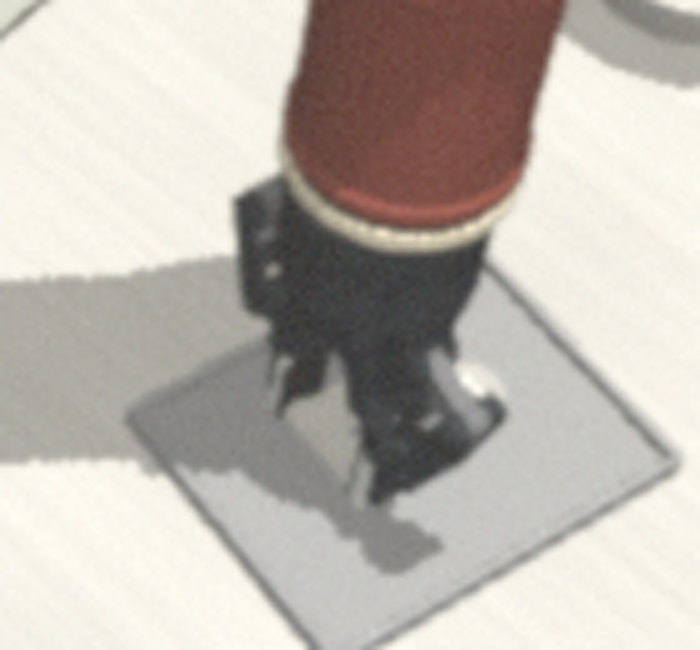

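Fz went from -1.7 to +3.1 N, so the tongue has touched the floor and the die is pivoting in the pads. I'm lowering further.

Call:
step_arm(increments=[[[0,0,2],0,40],[[0,0,4],0,40],[[0,0,6],0,40],[[0,0,8],0,40],[[0,0,10],0,40],[[0,0,12],0,40],[[0,0,14],0,40],[[0,0,15],0,40],[[0,0,15],0,40],[[0,0,15],0,40]], force=20)

```text
time: 15.95
tool_pos: [0.4692, -0.2218, -0.0187]
eef_rot: [-0.0, 0.09, 0.996, 0.0]
wrist_force: [-1.7, 1.5, 3.4]
opening: 0.0439
```

```bash
python3 -c "
from v import *
v('c21',380,250,100,90,7,1.5)
for off in (28,31,34):
  for s in(1,-1): print(off,o['tool_pos'][2]*1e3+off,(proj('side',o['tool_pos']+R@[.011,s*.023,-off/1000])-[380,250])*7)
"
```

```text
15.95 [ 0.4692 -0.2218 -0.0187] F [-1.6888  1.5014  3.4015] op 0.04387422570262161 xang 169.70934903914178 z [-0.0002  0.0001 -1.    ]
28 9.325160562755602 [227.819  417.2586]
28 9.325160562755602 [325.3188 532.303 ]
31 12.325160562755602 [228.9432 411.6086]
31 12.325160562755602 [326.6637 526.7595]
34 15.325160562755602 [230.0719 405.9364]
34 15.325160562755602 [328.014  521.1937]
```

View pics/c21.png

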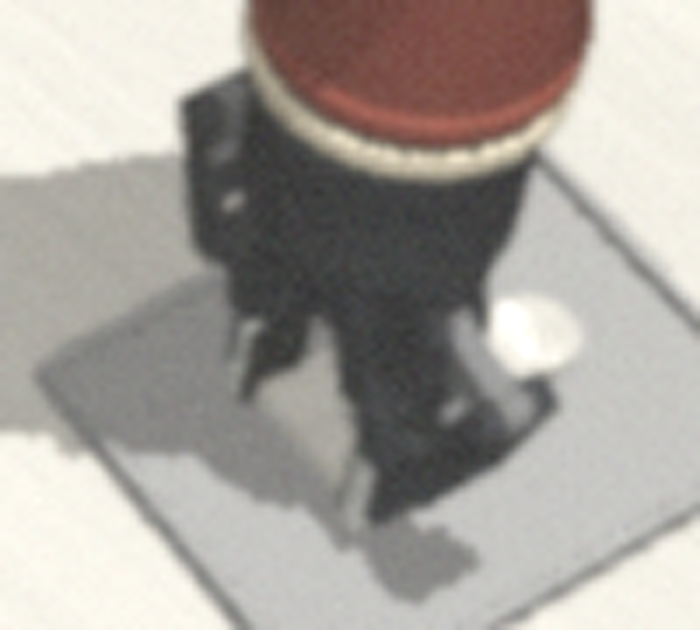

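Call:
step_arm(increments=[[[0,0,1],0,40],[[0,0,2],0,40],[[0,0,3],0,40],[[0,0,4],0,40],[[0,0,5],0,40],[[0,0,6],0,40],[[0,0,6],0,40],[[0,0,6],0,40],[[0,0,6],0,40],[[0,0,6],0,40]])

```text
time: 16.83
tool_pos: [0.4693, -0.2221, -0.0246]
eef_rot: [0.0, 0.09, 0.996, -0.0]
wrist_force: [-2.2, -0.5, 2.9]
opening: 0.0437
```

```bash
python3 -c "
from v import *
v('c22',380,250,100,90,7,1.5)
"
```

```text
16.8333 [ 0.4693 -0.2221 -0.0246] F [-2.1761 -0.4779  2.8572] op 0.04368111914233556 xang 169.69133627936301 z [ 0.     -0.0002 -1.    ]
```

View pics/c22.png

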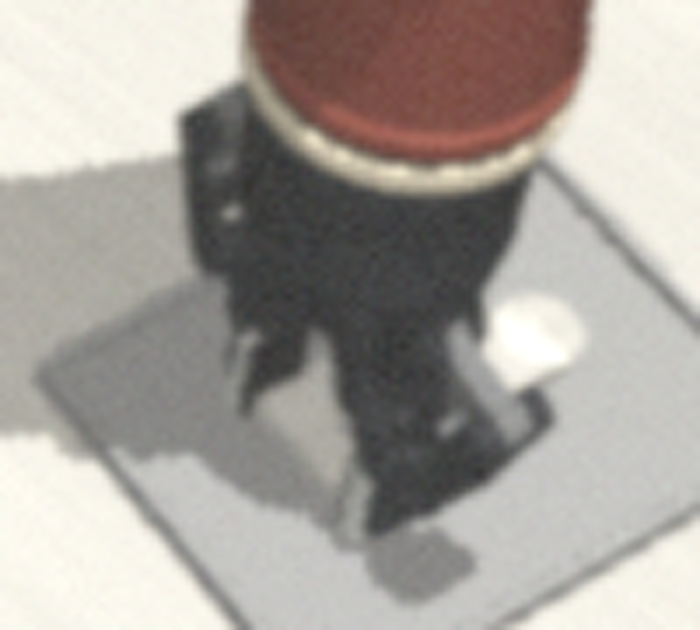

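Call:
step_arm(increments=[[[0,0,1],0,40],[[0,0,1.5],0,40],[[0,0,1.5],0,45],[[0,0,1.5],0,47],[[0,0,1.5],0,49],[[0,0,1.5],0,51],[[0,0,1.5],0,54],[[0,0,1.5],0,57],[[0,0,1.5],0,60],[[0,0,1.5],0,60]])

```text
time: 17.72
tool_pos: [0.4692, -0.222, -0.0261]
eef_rot: [0.0, 0.09, 0.996, -0.0]
wrist_force: [0.7, -0.1, 0.7]
opening: 0.0597
```

Call:
step_arm(increments=[[[0,0,0],0,60],[[0,0,-3],0,60],[[0,0,-8],0,60],[[0,0,-16],0,60],[[0,0,-30],0,60],[[0,0,-50],0,60],[[0,0,-75],0,60],[[0,0,-105],0,60],[[0,0,-135],0,60],[[0,20,-150],0,60]])

```text
time: 18.55
tool_pos: [0.4732, -0.2065, 0.1284]
eef_rot: [0.002, 0.093, 0.996, -0.001]
wrist_force: [1.0, -0.3, -0.3]
opening: 0.0597
```

Call:
step_arm(increments=[[[0,30,0],0,60],[[0,60,0],0,60],[[0,95,0],0,60],[[0,130,0],0,60],[[0,165,0],0,60],[[0,195,0],0,60],[[0,220,0],0,60],[[0,240,0],0,60],[[0,250,0],0,60],[[0,250,0],0,60]])

```text
time: 19.38
tool_pos: [0.5178, 0.0458, 0.1244]
eef_rot: [0.0, 0.088, 0.996, 0.0]
wrist_force: [0.2, -0.4, -0.3]
opening: 0.0598
```

```bash
python3 -c "
from v import *
v('c23',370,250,140,115,5,1.5)
cv2.imwrite('pics/t24.png',robot.read_camera('top'))
"
```

```text
19.3833 [0.5178 0.0458 0.1244] F [ 0.1694 -0.4085 -0.2557] op 0.059805988563472884 xang 169.88112190117675 z [ 0.0006  0.0003 -1.    ]
```

View pics/c23.png

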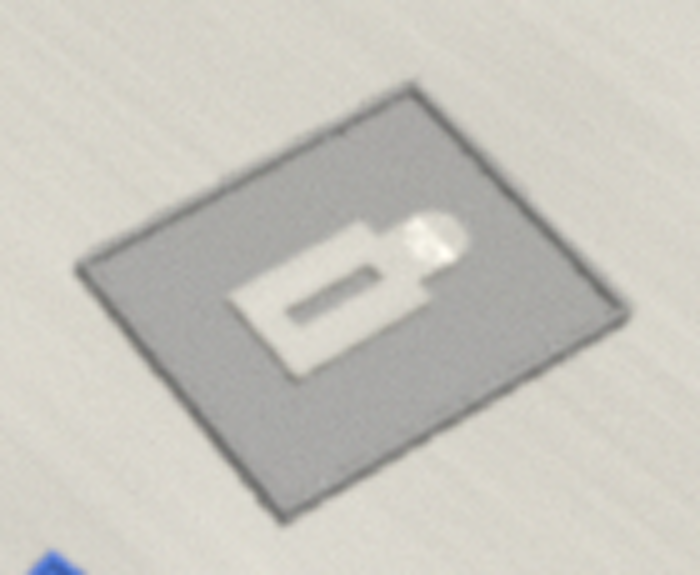

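View pics/t24.png

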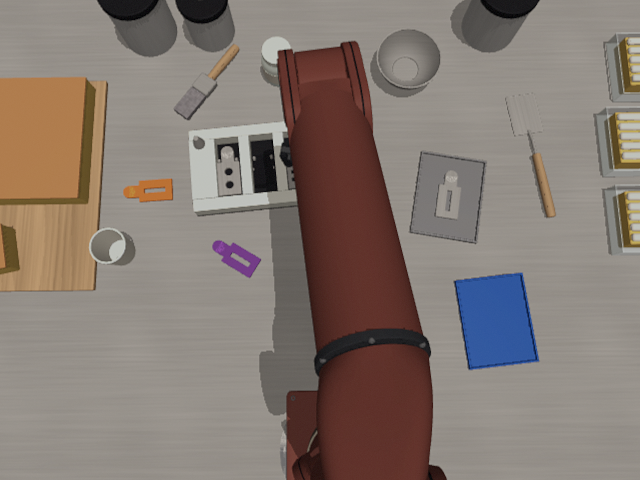

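The die lies flat in the grey tray, running lengthwise. Now a last check of its angle in the tray and of the two other dies.

```bash
python3 -c "
from v import *
v('c25',255,110,160,125,5,1.3)
a=cv2.imread('pics/t24.png');cv2.imwrite('pics/c26.png',cv2.resize(a[140:255,395:505],None,fx=5,fy=5,interpolation=cv2.INTER_CUBIC))
c=lambda *p:w('side',crop(p,370,250,5),.010)
E=(c(228,297)+c(300,382))/2;T=c(462,228);d=T-E;print(E,T,np.linalg.norm(d),(E+T)/2,np.degrees(np.arctan2(d[1],d[0])))
"
```

```text
19.4833 [0.5175 0.0425 0.1242] F [-0.6157 -0.6844  0.2746] op 0.05989510286922766 xang 169.6632392528415 z [ 0.0001 -0.0006 -1.    ]
[ 0.4629 -0.2234  0.01  ] [ 0.5649 -0.2423  0.01  ] 0.10364139299570652 [ 0.5139 -0.2328  0.01  ] -10.47277972203966
```

View pics/c25.png

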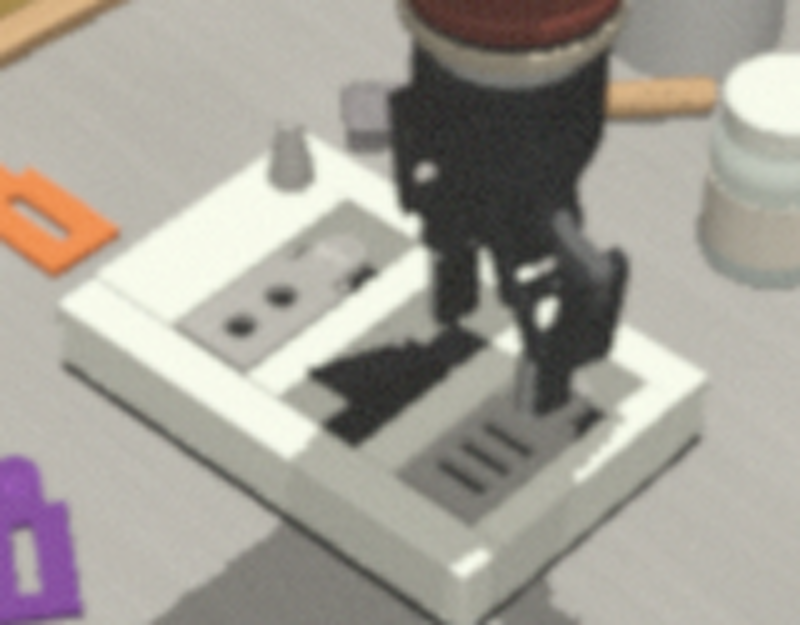

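View pics/c26.png

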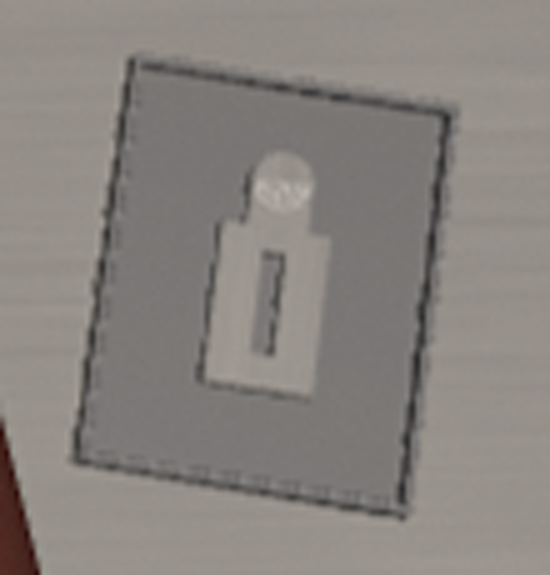

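The two-hole die at crop (280,310) and the comb die at (490,450) still lie flush in their seats. The slotted die measures 103.6 mm long with a yaw of -10.5° (tray -10.3°), so it is flat, aligned and inside the walls. The gripper touches nothing, so I'm handing in.

```bash
python3 -c "
from plant import robot
print(robot.hand_in())"
```

```text
the job is handed in; nothing more can be done
None
```

The slotted die now lies flat, lengthwise, in the grey tray, and I handed the job in at about 19.5 s of the 48 s allowed.

- **Pressing:** I pressed its tongue down to the stop, where the vertical force jumped from 2–5 N to 15.7 N. After I withdrew, the square end stayed up. Its corners matched a 24° tilt in the side view.
- **Placing:** I gripped the raised end across the width and lifted it out. In the tray I lowered it tongue first, let it pivot flat in the pads, and then let go.
- **Last checks:**
  - The die's length reads 103.6 mm (104 expected) with its height taken as flat on the tray floor.
  - Its yaw is -10.5° against the tray's -10.3°, and its centre is within about 8 mm of the tray's centre.
  - The two-hole and comb dies lie in their seats, and the gripper was clear and open.
- **Disagreements:**
  - The real fingertips were about 30 mm higher than the reported TCP suggested, so I set heights from contact force and the images instead.
  - The gripper read 43.7 mm while holding the 46 mm die.

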